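Find the stamped parts crate and push it to the dispatch line

TASK

One of the two wooden parts crates on the luthier's bench has a stamp burnt into its underside: press the handle rail of the left-hand crate (the robot's left) back towards the robot and right down to the bench so that the crate rocks up, hold it about a second to see underneath, and let it back down flat; then do the same with the right-hand crate. Then push the stamped crate sideways until it stands with its middle over the dispatch line, the dark steel strip inlaid between them, lying along it with its handle still on the robot's side. Never lift or topple a crate, and leave the other crate in its place and the sanding block, glue jar and mallet where they are.

Things in the scene. Friction and masses are not known exactly. Their poses are not given: they have to be found in the camera images.
- crate_stamped: The stamped crate (left or right by chance; from above like the other): open wooden crate, 160 (x) by 120 (y) mm, walls 45 mm high, blocks fixed inside; 0.22 to 0.39 kg. Origin: centre of the underside, on the bench; x points away from the handle, z up. The handle rail is on its -x side, towards the robot. Slides under a low sideways push of 7 N or less.
- crate_plain: The crate without a stamp, otherwise the same in shape, size, weight range and behaviour, with its frame laid out alike: open wooden crate 160 x 120 x 45 mm, origin at the centre of the underside, handle on its -x side.
- crate_stamped_handle (a point): Stamped crate: handle rail's centre: dowel 14 mm thick, 98 clear between arms, along the crate's y, at (-114, 0, 105) mm in its frame. On its robot side a 5 mm lip (inner face at x -121) stands up to z 125. Rest fingertips on the rail behind the lip; press it towards the robot and down (5 to 20 N) on its 110 mm circle about the heel, till rail or lip meets the bench, tipped 1.2 rad
- crate_plain_handle (a point): Unstamped crate: handle rail's centre: dowel 14 mm thick, 98 clear between arms, along the crate's y, at (-114, 0, 105) mm in its frame. On its robot side a 5 mm lip (inner face at x -121) stands up to z 125. Rest fingertips on the rail behind the lip; press it towards the robot and down (5 to 20 N) on its 110 mm circle about the heel, till rail or lip meets the bench, tipped 1.2 rad
- crate_stamped_heel (a point): Stamped crate: middle of the near bottom edge, at (-80, 0, 0) mm in the crate's frame: the edge it rocks on, which stays down on the bench. Tipped, the underside faces away from the robot; let up the same way, the crate comes back flat by its own weight
- crate_plain_heel (a point): Unstamped crate: middle of the near bottom edge, at (-80, 0, 0) mm in the crate's frame: the edge it rocks on, which stays down on the bench. Tipped, the underside faces away from the robot; let up the same way, the crate comes back flat by its own weight
- stamp (a point): centre of the stamp under the stamped crate: a black burnt-in ring of dashes, 94 mm across, round a cross, flat on its underside, 4 mm above the bench and hidden while the crate stands flat
- dispatch_line: the dispatch line: a flat dark steel strip, 440 mm by 25 mm, 0.8 mm high, flush enough to slide over, running away from the robot between the crates. Origin: its middle; x runs along it, y across it
- sanding_block: cork sanding block 45 x 80 x 26 mm lying on the near side, between the crates; origin at the centre of its underside. Leave alone
- glue_jar: closed jar, 52 mm across, 75 mm tall, to the left of the work; origin at the centre of its underside. Leave alone
- mallet: small wood-handled hammer lying flat to the right of the work, its head towards the robot; origin under its middle. Leave alone
There are look-alikes about, which are no part of the job. Leave any red look-alike of the crate_stamped alone. What is shaped like the crate_plain but green is not meant.

How it is judged:
On the way, in this order (a step that is already met when the one before it is completed fails the run):
1. the left-hand crate is rocked up by its handle (over 0.95 rad, rail centre below 45 mm) for 0.5 s (((world y of crate_stamped_heel above 0 m and angle between crate_stamped's own z axis and vertical above 0.95 rad and height (world z) of crate_stamped_handle below 0.045 m) or (world y of crate_plain_heel above 0 m and angle between crate_plain's own z axis and vertical above 0.95 rad and height (world z) of crate_plain_handle below 0.045 m))), for 0.5 s.
2. it is let down flat again (angle between each of crate_stamped, crate_plain's own z axis and vertical below 0.06 rad and height (world z) of each of crate_stamped_heel, crate_plain_heel below 0.006 m), for 0.2 s.
3. the right-hand crate is rocked up likewise for 0.5 s (((world y of crate_stamped_heel below 0 m and angle between crate_stamped's own z axis and vertical above 0.95 rad and height (world z) of crate_stamped_handle below 0.045 m) or (world y of crate_plain_heel below 0 m and angle between crate_plain's own z axis and vertical above 0.95 rad and height (world z) of crate_plain_handle below 0.045 m))), for 0.5 s.
4. it is let down flat again (all of step 2), for 0.2 s.
5. the stamped crate stands on the dispatch line (y of crate_stamped in the frame of dispatch_line between -0.02 and 0.02 m and x of crate_stamped in the frame of dispatch_line between -0.15 and 0.15 m and angle between the x axis of crate_stamped and the x axis of dispatch_line, either way round below 0.25 rad and angle between crate_stamped's own z axis and vertical below 0.06 rad and height (world z) of crate_stamped_heel below 0.006 m), for 0.2 s.
At the end, for the whole second after the job is handed in: the stamped crate stands flat and still with its middle within 20 mm of the line's centre line, at least 70 mm inside the strip's ends, within 0.25 rad of the line's direction, handle towards the robot; the other crate is flat and still, its near bottom edge within 60 mm of where it began (all of step 5 and linear speed of each of crate_stamped, crate_plain below 0.02 m/s and angular speed of each of crate_stamped, crate_plain below 0.15 rad/s and angle between crate_plain's own z axis and vertical below 0.06 rad and height (world z) of crate_plain_heel below 0.006 m and distance of crate_plain_heel from where it was at the start of the episode below 0.06 m and x of crate_stamped_handle in the frame of dispatch_line below 0.05 m); the robot touches nothing.
It fails at once if a crate is lifted off the bench (its near bottom edge rises more than 25 mm) (height (world z) of any of crate_stamped_heel, crate_plain_heel above 0.025 m).
It fails at once if a crate is rolled over sideways (more than 0.3 rad) ((angle between crate_stamped's own y axis and vertical below 1.27 rad or angle between crate_stamped's own y axis and vertical above 1.87 rad) or (angle between crate_plain's own y axis and vertical below 1.27 rad or angle between crate_plain's own y axis and vertical above 1.87 rad)).
It fails at once if a crate is hoisted by its walls, the fingers at or beyond its middle, instead of tipped by its handle ((angle between crate_stamped's own z axis and vertical above 0.25 rad and contact force between the fingers and crate_stamped above 0.5 N and x of the grasp point in the frame of crate_stamped above 0 m and distance between the grasp point and crate_stamped below 0.15 m) or (angle between crate_plain's own z axis and vertical above 0.25 rad and contact force between the fingers and crate_plain above 0.5 N and x of the grasp point in the frame of crate_plain above 0 m and distance between the grasp point and crate_plain below 0.15 m)).
It fails at once if the sanding block, glue jar or mallet is moved more than 30 mm (distance of any of sanding_block, glue_jar, mallet from where it was at the start of the episode above 0.03 m).
It also fails if it takes over 72 s, if anything falls off the work surface, if the arm or the gripper's body presses on something with over 40 N, if the wrist force passes 120 N, or if a joint passes its speed limit or range.

ROBOT

A 6-joint arm with a two-finger parallel gripper is mounted at the origin on the work surface. World frame = base frame: x ahead of the robot, y to its left, z up, the work surface at z = 0. Lengths are in m, angles in rad, forces in N, time in s.
With the tool pointing down it reaches from about 0.375 to 0.975 m from the base axis. Payload 3.8 kg.
Tool frame: the origin (TCP) lies midway between the tips of the shut fingers; the grasp point (between the pads) lies 19 mm behind it; x points along the fingers, z is the direction in which the jaws open and shut, and the axes are right-handed (so a half turn about x gives the same grasp; the last joint's range is limited). The gripper opens to 85 mm and grips with 20 to 120 N. Pads are 22 mm wide; open, the fingers measure 114 mm over their backs; the gripper's body (76 mm by 85 mm) begins 54 mm behind the grasp point. The pads swing forward as they close: fully open they stand 13 mm farther back than shut.
Start: joints at [-1.2, 0.264, 1.604, -0, 1.274, -0.037], TCP at [0.268, -0.62, 0.231] pointing down, gripper open.
Joint ranges: [-2.63, 2.63], [-0.94, 2.18], [0.31, 2.57], [-1.31, 4.45], [0, 2.66], [-2.55, 2.55]. Speed limits (rad/s): [2.57, 2.57, 3.14, 3.14, 3.14, 3.14].

INTERFACE

Orientations are given as a rotation vector (axis times angle).
In Python, from workcell import * gives the robot as it stands. The module is installed in compiled form; this text tells all that it offers.
- The arm moves only by the tool carry_out, never from a script. Its arguments are lists of equal length, an entry for each row: "offset": the shift along the tool's x, y, z in cm, a list of three; "delta_rot": the turn, a rotation vector about the tool's x, y, z in degrees, a list of three. A call has exactly 5 rows; each row shifts and turns the commanded pose from where the row before left it, along the tool's axes as they then stand; what a row does not reach is not made up. A row lasts 1/12 s, in which the tool goes at most 41.7 mm and 7.16 degrees, less where a joint would pass 70% of its speed; a pose out of reach is approached as far as the arm can. A call is refused whole if a number of a shift passes 4.17 or a number of a turn 7.16, either way. A call with a gripper value outside its range is refused whole. "fingers" is the opening, from -1 (shut) to 1 (fully open), set as the call begins (left out, the last holds). The fingers move at their own pace and stop on an object; "newtons" is the grip in N (left out, the last holds). Time passes only in rows, so rows that do not move let the fingers close, or fill a call up. It gives the time, the measured TCP pose, the force and the opening at its end, in the units of the state.
- read_state(): the state, without advancing time (a new reading comes with each control period).
- read_camera(name): name is "side" or "top" or "wrist"; returns (picture, depth): 400x640x3 uint8, red, green, blue; 400x640 float32, m along the optical axis (not along the pixel's ray), 0 where there is no reading.
- get_calibration(name): a dict with "fx", "fy", "cx", "cy" (pixels), "R" (3x3) and "t" (3): a world point X has camera coordinates R X + t; the wrist camera has in their place "mount" (4x4, takes a point from camera to tool coordinates, whose origin is the TCP and whose axes are the tool frame's). Camera axes: x right, y down, z forward; pixel columns grow to the right and rows downward; lengths in m; the calibration is good to about 2 mm. The wrist camera is an equidistant fisheye: a pixel r from the principal point sees the ray r / f radians off the axis. A picture is of the moment at which its call begins: read the wrist's pose just before it. get_calibration takes no time and is no camera call.
- finish_job(): hands the job in, once; it reports no verdict.
The state is a dict: "time": time; "q": joint angles; "joint_vel": joint speeds; "joint_torque": joint torques, N m; "tool_pos": TCP position; "tcp_rot": TCP orientation; "wrist_force": force on the tool from outside, world axes, zero at the start; "torque": the same for the moment, N m; "width": opening from 0.0 (shut) to 1.0 (fully open).
Only numpy, scipy, OpenCV 4.12 (cv2) and the standard library are available. Lean on these libraries where they do the work, as an engineer would, in place of code of your own. Each camera call takes 0.05 s, during which the arm holds its last target. There are 200 camera calls.

## Working session

There is one attempt and no reset: what is moved stays moved. The work goes in short steps, Python scripts to look and compute and a tool call to move; the robot and the scene stay as the last step left them, time stands still between calls to the robot, and variables do not carry over. Pictures are saved under pics/ and viewed, about 8 in all and at most 12, crops included, and the job is handed in when it is done.

Besides the shell and the picture viewer there is one more tool, called after ">>>" as name(argument=value, ...), one argument or row to a line, values as JSON. carry_out: Moves the arm, as the interface text tells. Its arguments: {"type":"object","properties":{"offset":{"type":"array"},"delta_rot":{"type":"array"},"fingers":{"type":"number"},"newtons":{"type":"number"}},"required":["offset","delta_rot"]}

```bash
mkdir -p pics; cat > h.py <<'E'
from workcell import *
import numpy as np, cv2
from scipy.spatial.transform import Rotation as Ro
def snap(n,f):
    im,d=read_camera(n); cv2.imwrite(f'pics/{f}.png',im[:,:,::-1]); np.save(f'pics/{f}.npy',d); return im,d
def world(n,d,u,v):
    c=get_calibration(n); v=np.asarray(v);u=np.asarray(u); z=d[v,u]
    P=np.stack([(u-c['cx'])/c['fx']*z,(v-c['cy'])/c['fy']*z,z],-1)
    return (P-np.array(c['t']))@np.array(c['R'])
def pose():
    s=read_state(); return np.array(s['tool_pos']),Ro.from_rotvec(s['tcp_rot'])
def st():
    s=read_state(); p,R=pose()
    print('t',round(s['time'],2),'p',p.round(3),'F',np.round(s['wrist_force'],1),'w',round(s['width'],2),'q',np.round(s['q'],2)); print(R.as_matrix().round(3))
def to(x,y,z):
    p,R=pose(); print('cm in tool', (R.inv().apply(np.array([x,y,z])-p)*100).round(2))
E
python3 - <<'E'
from h import *
st()
for n in('top','side'):
    snap(n,n+'0'); c=get_calibration(n); print(n,c)
a=cv2.imread('pics/top0.png');cv2.imwrite('pics/top0.png',a)
E
```

```text
t 0.0 p [ 0.267 -0.619  0.23 ] F [ 0.8  0.3 -0.1] w 1.0 q [-1.2   0.26  1.61 -0.    1.27 -0.04]
[[-0.001  0.918  0.397]
 [ 0.002  0.397 -0.918]
 [-1.     0.    -0.002]]
top {'fx': 369.6629265037616, 'fy': 369.6629265037616, 'cx': 314.40661662023626, 'cy': 194.9056338987565, 'R': array([[-0.01801415, -0.99971648,  0.01557082],
       [-0.99347881,  0.0161438 , -0.11286823],
       [ 0.11258486, -0.0175025 , -0.99348795]]), 't': array([-3.27416599e-04,  4.75236934e-01,  1.18377963e+00])}
side {'fx': 427.49448376059917, 'fy': 427.49448376059917, 'cx': 318.1094494809627, 'cy': 204.16615731096167, 'R': array([[-0.99566582, -0.09214917,  0.01257367],
       [-0.06085118,  0.54323427, -0.83737307],
       [ 0.07033279, -0.83450887, -0.54648718]]), 't': array([0.46806346, 0.0969179 , 1.31697512])}
```

View pics/top0.png

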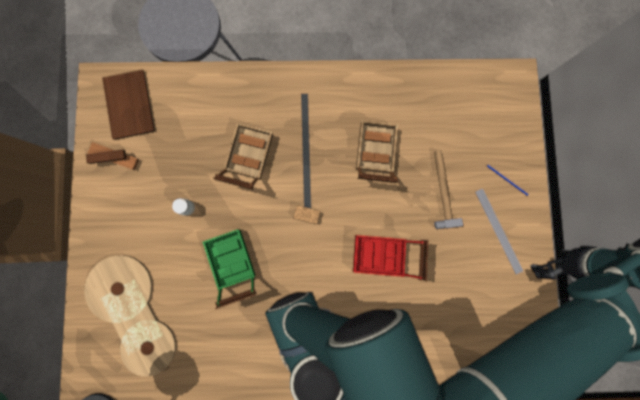

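View pics/side0.png

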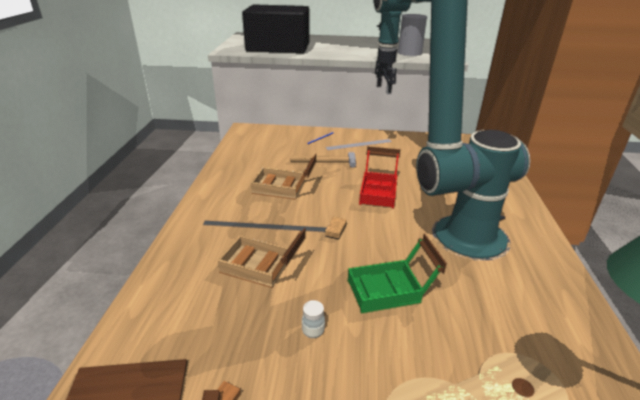

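The top view shows the two wooden crates at about (247,157) and (378,150), the strip from (304,95) to (308,210), the sanding block at (307,215), the jar at (184,207), and the mallet at (445,190). I'll enlarge the crates for corner pixels.

```bash
python3 - <<'E'
import cv2
a=cv2.imread('pics/top0.png')[85:225,205:415]
cv2.imwrite('pics/c0.png',cv2.resize(a,None,fx=3.8,fy=3.8,interpolation=cv2.INTER_CUBIC))
E
```

```text
(no output)
```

View pics/c0.png

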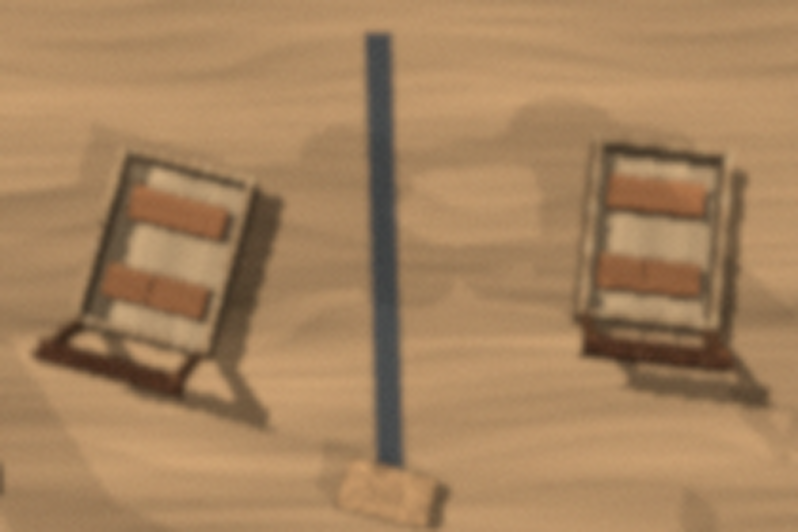

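The crop shows the left crate's rim corners at (127,150), (257,183), (212,357), (80,325) and the right one's at (597,142), (730,155), (723,330), (577,318). The rails are at (38,350)-(183,388) and (585,347)-(732,362), and the strip runs (378,33)-(390,465).

```bash
cat >> h.py <<'E'
def onz(n,uv,z):
    c=get_calibration(n); R=np.array(c['R']); o=-R.T@np.array(c['t'])
    uv=np.atleast_2d(uv).astype(float)
    d=np.c_[(uv[:,0]-c['cx'])/c['fx'],(uv[:,1]-c['cy'])/c['fy'],np.ones(len(uv))]@R
    return o+d*((z-o[2])/d[:,2])[:,None]
E
python3 - <<'E'
from h import *
f=lambda L:np.array(L)/3.8+[205,85]
for nm,r,h in(('L',[(127,150),(257,183),(212,357),(80,325)],[(38,352),(183,388)]),('R',[(597,142),(730,155),(723,330),(577,318)],[(585,348),(732,363)])):
    C=onz('top',f(r)-.5,.045); c=C.mean(0); x=(C[0]+C[1]-C[2]-C[3]); yaw=np.arctan2(x[1],x[0])
    e=np.array([np.cos(yaw),np.sin(yaw),0])
    print(nm,C[:,:2].round(3).tolist(),'c',c.round(3),'yaw',yaw.round(3),'heel',(c-.08*e).round(3),'rail',(c-.114*e).round(3))
    H=onz('top',f(h),.115);print('rail seen',H.round(3),H.mean(0).round(3))
print('strip',onz('top',f([(378,33),(390,465)]),0).round(3))
d=np.load('pics/top0.npy')
for nm,x0,x1,y0,y1 in(('L',205,275,115,195),('R',350,410,115,195)):
    v,u=np.mgrid[y0:y1,x0:x1]; W=world('top',d,u.ravel(),v.ravel()); W=W[(W[:,2]>.09)&(W[:,2]<.14)]; print(nm,len(W),W.mean(0).round(3),W.min(0).round(3),W.max(0).round(3))
    W2=world('top',d,u.ravel(),v.ravel()); W2=W2[(W2[:,2]>.035)&(W2[:,2]<.055)]; r=cv2.minAreaRect(W2[:,:2].astype(np.float32)); print('rim',len(W2),r)
E
```

```text
L [[0.712, 0.239], [0.681, 0.127], [0.53, 0.166], [0.559, 0.278]] c [0.62  0.203 0.045] yaw -0.251 heel [0.543 0.222 0.045] rail [0.51  0.231 0.045]
rail seen [[0.523 0.294 0.115]
 [0.492 0.179 0.115]] [0.507 0.236 0.115]
R [[0.714, -0.169], [0.7, -0.284], [0.546, -0.272], [0.559, -0.146]] c [ 0.63  -0.218  0.045] yaw -0.112 heel [ 0.55  -0.209  0.045] rail [ 0.516 -0.205  0.045]
rail seen [[ 0.519 -0.144  0.115]
 [ 0.505 -0.262  0.115]] [ 0.512 -0.203  0.115]
strip [[0.831 0.019 0.   ]
 [0.437 0.014 0.   ]]
L 275 [0.513 0.238 0.114] [0.489 0.179 0.09 ] [0.544 0.298 0.13 ]
rim 415 ((0.6208134889602661, 0.2084594964981079), (0.12099608033895493, 0.17068275809288025), 74.3828353881836)
R 279 [ 0.517 -0.201  0.114] [ 0.502 -0.261  0.091] [ 0.54  -0.141  0.13 ]
rim 407 ((0.6288606524467468, -0.21667790412902832), (0.12115155905485153, 0.17272883653640747), 81.8861312866211)
```

```bash
python3 - <<'E'
from h import *
print(get_calibration('wrist')); st(); snap('wrist','w0')
# vertical-tool path for left crate: rows theta -> TCP, tilt phi
def path(cx,cy,yaw):
    e=np.array([np.cos(yaw),np.sin(yaw)]); 
    for th in np.arange(0,1.21,.15):
        ph=.3*th; a=th-ph; h=(7-7*np.cos(a)+7*np.sin(a))/np.cos(a)
        X,Z=-41,112+h
        x=X*np.cos(th)-Z*np.sin(th); z=-X*np.sin(th)+Z*np.cos(th)
        z=-X*0+0
        # tip back: +x -> up, +z -> -x
        x=X*np.cos(th)-Z*np.sin(th); z=X*np.sin(th)+Z*np.cos(th)
        x+=11*np.cos(ph); z+=11*np.sin(ph)
        w=np.array([cx,cy])+e*(x-80)/1000
        print(round(th,2),'rel heel',round(x,1),round(z,1),'tilt deg',round(np.degrees(ph),1),'world',w.round(3))
path(.620,.206,-.26)
E
```

```text
{'fx': 309.70691628693146, 'fy': 309.70691628693146, 'cx': 320.9144501264022, 'cy': 200.20308344981743, 'mount': array([[ 1.66285558e-03, -2.59330557e-01,  9.65787190e-01,
        -1.42287388e-01],
       [ 1.88243515e-04, -9.65788427e-01, -2.59331213e-01,
         6.52716470e-02],
       [ 9.99998600e-01,  6.13033529e-04, -1.55714938e-03,
         5.67659788e-04],
       [ 0.00000000e+00,  0.00000000e+00,  0.00000000e+00,
         1.00000000e+00]])}
t 0.1 p [ 0.267 -0.619  0.23 ] F [-0.1 -1.   0.2] w 1.0 q [-1.2   0.26  1.61  0.    1.27 -0.04]
[[-0.001  0.918  0.397]
 [ 0.002  0.397 -0.918]
 [-1.     0.    -0.002]]
0.0 rel heel -30.0 112.0 tilt deg 0.0 world [0.514 0.234]
0.15 rel heel -46.4 105.9 tilt deg 2.6 world [0.498 0.238]
0.3 rel heel -61.8 97.4 tilt deg 5.2 world [0.483 0.242]
0.45 rel heel -75.9 86.9 tilt deg 7.7 world [0.469 0.246]
0.6 rel heel -88.4 74.4 tilt deg 10.3 world [0.457 0.249]
0.75 rel heel -99.1 60.2 tilt deg 12.9 world [0.447 0.252]
0.9 rel heel -107.9 44.6 tilt deg 15.5 world [0.438 0.254]
1.05 rel heel -114.7 27.9 tilt deg 18.0 world [0.432 0.256]
1.2 rel heel -119.5 10.3 tilt deg 20.6 world [0.427 0.257]
```

View pics/w0.png

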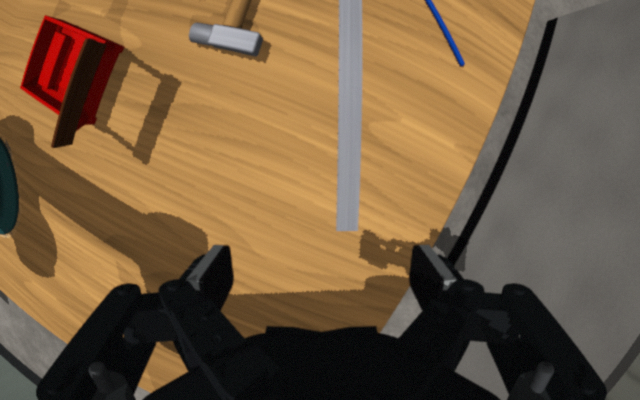

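The wrist view shows the red crate, the mallet head and the ruler, so nothing needed there. The camera geometry matters more:
- No camera can see the underside of either crate as it stands now.
- The side camera can, once the tipped crate is yawed by about +0.8 rad.

I'll rock the left crate first. Then I'll yaw the right one by pushing its far end, which keeps its heel nearly in place, and rock it in view of the side camera.

>>> carry_out(
  offset=[
    [0.12, 2.26, -2.74],
    [0.12, 2.26, -2.74],
    [0.12, 2.26, -2.74],
    [0.12, 2.26, -2.74],
    [0.12, 2.26, -2.74],
  ],
  delta_rot=[
    [0, 0, 0],
    [0, 0, 0],
    [0, 0, 0],
    [0, 0, 0],
    [0, 0, 0],
  ],
  fingers=-1,
)

```text
time: 0.57
tool_pos: [0.3171, -0.4473, 0.2247]
tcp_rot: [0.905, 1.375, -0.904]
wrist_force: [0.3, 0.1, -0.3]
width: 0.297
```

>>> carry_out(
  offset=[
    [0.12, 2.26, -2.74],
    [0.12, 2.26, -2.74],
    [0.12, 2.26, -2.74],
    [0.12, 2.26, -2.74],
    [0.12, 2.26, -2.74],
  ],
  delta_rot=[
    [0, 0, 0],
    [0, 0, 0],
    [0, 0, 0],
    [0, 0, 0],
    [0, 0, 0],
  ],
)

```text
time: 0.98
tool_pos: [0.3664, -0.2767, 0.219]
tcp_rot: [0.904, 1.375, -0.904]
wrist_force: [0.8, 0.7, 0.3]
width: -0.0
```

>>> carry_out(
  offset=[
    [0.12, 2.26, -2.74],
    [0.12, 2.26, -2.74],
    [0.12, 2.26, -2.74],
    [0.12, 2.26, -2.74],
    [0.12, 2.26, -2.74],
  ],
  delta_rot=[
    [0, 0, 0],
    [0, 0, 0],
    [0, 0, 0],
    [0, 0, 0],
    [0, 0, 0],
  ],
)

```text
time: 1.4
tool_pos: [0.4158, -0.1062, 0.2132]
tcp_rot: [0.904, 1.375, -0.904]
wrist_force: [0.6, 0.2, 0.3]
width: -0.0
```

>>> carry_out(
  offset=[
    [0.12, 2.26, -2.74],
    [0.12, 2.26, -2.74],
    [0.12, 2.26, -2.74],
    [0.12, 2.26, -2.74],
    [0.12, 2.26, -2.74],
  ],
  delta_rot=[
    [0, 0, 0],
    [0, 0, 0],
    [0, 0, 0],
    [0, 0, 0],
    [0, 0, 0],
  ],
)

```text
time: 1.82
tool_pos: [0.4652, 0.0645, 0.2071]
tcp_rot: [0.904, 1.375, -0.904]
wrist_force: [0.9, -0.5, 1.0]
width: -0.0
```

>>> carry_out(
  offset=[
    [0.12, 2.26, -2.74],
    [0.12, 2.26, -2.74],
    [0.12, 2.26, -2.74],
    [0.12, 2.26, -2.74],
    [0.12, 2.26, -2.74],
  ],
  delta_rot=[
    [0, 0, 0],
    [0, 0, 0],
    [0, 0, 0],
    [0, 0, 0],
    [0, 0, 0],
  ],
)

```text
time: 2.23
tool_pos: [0.5146, 0.2351, 0.2009]
tcp_rot: [0.903, 1.375, -0.904]
wrist_force: [0.8, -0.8, 0.1]
width: 0.001
```

>>> carry_out(
  offset=[
    [0, 0, 0],
    [0, 0, 0],
    [0, 0, 0],
    [0, 0, 0],
    [0, 0, 0],
  ],
  delta_rot=[
    [-7.1, 0, 0],
    [-7.1, 0, 0],
    [-7.1, 0, 0],
    [-7.1, 0, 0],
    [-7.1, 0, 0],
  ],
)

```text
time: 2.65
tool_pos: [0.5143, 0.2334, 0.2007]
tcp_rot: [0.42, 1.53, -0.421]
wrist_force: [-0.6, -0.3, 1.0]
width: 0.001
```

>>> carry_out(
  offset=[
    [0, 0, 0],
    [0, 0, 0],
    [0, 0, 0],
    [0, 0, 0],
    [0, 0, 0],
  ],
  delta_rot=[
    [-7.1, 0, 0],
    [-7.1, 0, 0],
    [-7.1, 0, 0],
    [-7.1, 0, 0],
    [-7.1, 0, 0],
  ],
)

```text
time: 3.07
tool_pos: [0.5144, 0.2331, 0.2009]
tcp_rot: [-0.065, 1.571, 0.064]
wrist_force: [-1.1, 0.6, -0.2]
width: 0.005
```

>>> carry_out(
  offset=[
    [0, 0, 0],
    [0, 0, 0],
    [0, 0, 0],
    [0, 0, 0],
    [0, 0, 0],
  ],
  delta_rot=[
    [-7.1, 0, 0],
    [-7.1, 0, 0],
    [-7.1, 0, 0],
    [-7.1, 0, 0],
    [-7.1, 0, 0],
  ],
)

```text
time: 3.48
tool_pos: [0.5144, 0.2331, 0.2009]
tcp_rot: [-0.549, 1.501, 0.549]
wrist_force: [-0.2, -0.4, 0.5]
width: 0.0
```

>>> carry_out(
  offset=[
    [0, 0, 0],
    [0, 0, 0],
    [0, 0, 0],
    [0, 0, 0],
    [0, 0, 0],
  ],
  delta_rot=[
    [-7.1, 0, 0],
    [-7.1, 0, 0],
    [-7.1, 0, 0],
    [-7.1, 0, 0],
    [-7.1, 0, 0],
  ],
)

```text
time: 3.9
tool_pos: [0.5144, 0.2331, 0.2009]
tcp_rot: [-1.024, 1.318, 1.024]
wrist_force: [-0.0, -0.2, -0.4]
width: 0.002
```

>>> carry_out(
  offset=[
    [0, -0.5, 0],
    [3, 0, 0],
    [3, 0, 0],
    [1.5, 0, 0],
    [0.4, 0, 0],
  ],
  delta_rot=[
    [0, 0, 0],
    [0, 0, 0],
    [0, 0, 0],
    [0, 0, 0],
    [0, 0, 0],
  ],
)

```text
time: 4.32
tool_pos: [0.5174, 0.2308, 0.1184]
tcp_rot: [-1.016, 1.327, 1.019]
wrist_force: [1.8, -1.1, 0.6]
width: 0.001
```

>>> carry_out(
  offset=[
    [0.2, 0, 0],
    [0.2, 0, 0],
    [0.2, 0, 0],
    [0.1, 0, 0],
    [0, 0, 0],
  ],
  delta_rot=[
    [0, 0, 0],
    [0, 0, 0],
    [0, 0, 0],
    [0, 0, 0],
    [0, 0, 0],
  ],
)

```text
time: 4.73
tool_pos: [0.5201, 0.2322, 0.1162]
tcp_rot: [-1.019, 1.318, 1.018]
wrist_force: [-0.1, 0.4, -0.3]
width: -0.003
```

```bash
python3 - <<'E'
from h import *
st(); snap('wrist','w1')
E
```

```text
t 4.73 p [0.52  0.232 0.116] F [-0.1  0.4 -0.3] w -0.0 q [ 0.38  0.16  1.95  0.    1.03 -0.94]
[[ 0.001 -0.967  0.253]
 [ 0.001  0.253  0.967]
 [-1.    -0.001  0.001]]
```

View pics/w1.png

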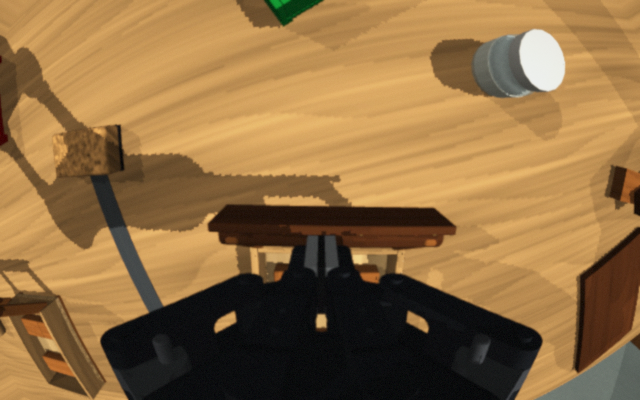

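The wrist view shows the shut fingers at (322,270), parallel to the rail and lip and near its middle (lip spans columns 208-455). Next I settle onto the rail behind the lip and start rocking.

>>> carry_out(
  offset=[
    [0.2, 0.4, 0],
    [0.2, 0.3, 0],
    [0, 0, 0],
    [0.3, 0.82, 0],
    [0.31, 0.82, 0],
  ],
  delta_rot=[
    [0, 0, 0],
    [0, 0, 0],
    [0, 0, 0],
    [0, 0, -1.3],
    [0, 0, -1.3],
  ],
)

```text
time: 5.2
tool_pos: [0.4981, 0.238, 0.1056]
tcp_rot: [-1.045, 1.288, 0.983]
wrist_force: [1.9, 0.0, -0.5]
width: -0.001
```

>>> carry_out(
  offset=[
    [0.39, 0.79, 0],
    [0.39, 0.79, 0],
    [0.46, 0.75, 0],
    [0.46, 0.75, 0],
    [0, 0, 0],
  ],
  delta_rot=[
    [0, 0, -1.3],
    [0, 0, -1.3],
    [0, 0, -1.3],
    [0, 0, -1.3],
    [0, 0, 0],
  ],
)

```text
time: 5.62
tool_pos: [0.4658, 0.2451, 0.0842]
tcp_rot: [-1.094, 1.235, 0.918]
wrist_force: [-0.4, 0.0, 1.2]
width: -0.003
```

```bash
python3 - <<'E'
from h import *
st(); snap('side','s1'); a=cv2.imread('pics/s1.png')[120:320,180:420]; cv2.imwrite('pics/s1c.png',cv2.resize(a,None,fx=2.5,fy=2.5))
E
```

```text
t 5.62 p [0.466 0.245 0.084] F [-0.4  0.   1.2] w -0.0 q [ 0.5   0.07  2.13 -0.12  0.85 -0.74]
[[ 0.129 -0.959  0.251]
 [-0.035  0.249  0.968]
 [-0.991 -0.134 -0.002]]
```

View pics/s1c.png

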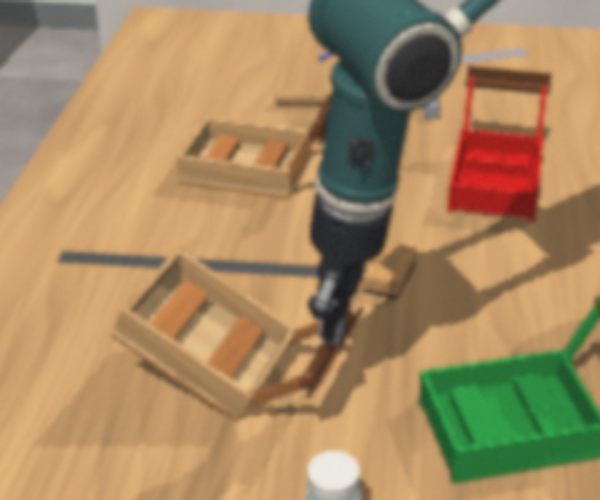

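The crate is rocking on its heel, tipped about 0.45 rad, with the fingers in the corner at (330,335). I'll continue.

>>> carry_out(
  offset=[
    [0.53, 0.7, 0],
    [0.54, 0.7, 0],
    [0.6, 0.66, 0],
    [0.6, 0.65, 0],
    [0.66, 0.6, 0],
  ],
  delta_rot=[
    [0, 0, -1.3],
    [0, 0, -1.3],
    [0, 0, -1.3],
    [0, 0, -1.3],
    [0, 0, -1.3],
  ],
)

```text
time: 6.08
tool_pos: [0.4433, 0.2528, 0.0517]
tcp_rot: [-1.151, 1.156, 0.829]
wrist_force: [0.1, 1.6, 0.8]
width: 0.002
```

>>> carry_out(
  offset=[
    [0.67, 0.6, 0],
    [0.71, 0.55, 0],
    [0.72, 0.55, 0],
    [0.76, 0.5, 0],
    [0.2, 0.1, 0],
  ],
  delta_rot=[
    [0, 0, -1.3],
    [0, 0, -1.3],
    [0, 0, -1.3],
    [0, 0, -1.3],
    [0, 0, 0],
  ],
)

```text
time: 6.5
tool_pos: [0.4321, 0.2559, 0.0205]
tcp_rot: [-1.199, 1.096, 0.754]
wrist_force: [-30.9, -11.0, 70.2]
width: -0.0
```

>>> carry_out(
  offset=[
    [0, 0, 0],
    [0, 0, 0],
    [0, 0, 0],
    [0, 0, 0],
    [0, 0, 0],
  ],
  delta_rot=[
    [0, 0, 0],
    [0, 0, 0],
    [0, 0, 0],
    [0, 0, 0],
    [0, 0, 0],
  ],
)

```text
time: 6.92
tool_pos: [0.4321, 0.2558, 0.0209]
tcp_rot: [-1.196, 1.096, 0.754]
wrist_force: [-22.6, -7.7, 48.6]
width: 0.0
```

>>> carry_out(
  offset=[
    [0, 0, 0],
    [0, 0, 0],
    [0, 0, 0],
    [0, 0, 0],
    [0, 0, 0],
  ],
  delta_rot=[
    [0, 0, 0],
    [0, 0, 0],
    [0, 0, 0],
    [0, 0, 0],
    [0, 0, 0],
  ],
)

```text
time: 7.33
tool_pos: [0.4321, 0.2558, 0.0209]
tcp_rot: [-1.196, 1.096, 0.754]
wrist_force: [-22.6, -8.4, 49.5]
width: -0.001
```

```bash
python3 - <<'E'
from h import *
st(); snap('side','s2'); a=cv2.imread('pics/s2.png')[120:320,180:420]; cv2.imwrite('pics/s2c.png',cv2.resize(a,None,fx=2.5,fy=2.5,interpolation=cv2.INTER_CUBIC))
E
```

```text
t 7.33 p [0.432 0.256 0.021] F [-22.6  -8.4  49.5] w -0.0 q [ 0.67  0.08  2.31 -0.5   0.6  -0.24]
[[ 0.327 -0.91   0.256]
 [-0.087  0.24   0.967]
 [-0.941 -0.338 -0.   ]]
```

View pics/s2c.png

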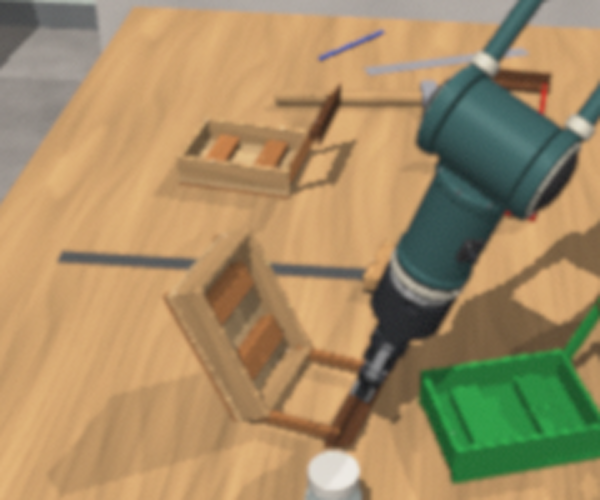

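The crate is fully tipped with the rail on the bench at (350,430) and has been held for about 0.9 s. The underside is out of the side camera's view, as worked out. I'll let it back along the same path.

>>> carry_out(
  offset=[
    [-0.2, -0.1, 0],
    [-0.76, -0.5, 0],
    [-0.72, -0.55, 0],
    [-0.71, -0.55, 0],
    [-0.67, -0.6, 0],
  ],
  delta_rot=[
    [0, 0, 0],
    [0, 0, 1.3],
    [0, 0, 1.3],
    [0, 0, 1.3],
    [0, 0, 1.3],
  ],
)

```text
time: 7.8
tool_pos: [0.4418, 0.2524, 0.0521]
tcp_rot: [-1.15, 1.16, 0.831]
wrist_force: [-1.1, 0.2, 2.8]
width: 0.002
```

>>> carry_out(
  offset=[
    [-0.66, -0.6, 0],
    [-0.6, -0.65, 0],
    [-0.6, -0.66, 0],
    [-0.54, -0.7, 0],
    [-0.53, -0.7, 0],
  ],
  delta_rot=[
    [0, 0, 1.3],
    [0, 0, 1.3],
    [0, 0, 1.3],
    [0, 0, 1.3],
    [0, 0, 1.3],
  ],
)

```text
time: 8.22
tool_pos: [0.4686, 0.2457, 0.0879]
tcp_rot: [-1.093, 1.232, 0.917]
wrist_force: [1.0, -1.7, 1.0]
width: -0.003
```

>>> carry_out(
  offset=[
    [-0.46, -0.75, 0],
    [-0.46, -0.75, 0],
    [-0.39, -0.79, 0],
    [-0.39, -0.79, 0],
    [-0.16, -0.41, 0],
  ],
  delta_rot=[
    [0, 0, 1.3],
    [0, 0, 1.3],
    [0, 0, 1.3],
    [0, 0, 1.3],
    [0, 0, 0.7],
  ],
)

```text
time: 8.63
tool_pos: [0.5019, 0.2372, 0.1101]
tcp_rot: [-1.037, 1.296, 0.993]
wrist_force: [1.2, -0.0, 1.7]
width: -0.002
```

>>> carry_out(
  offset=[
    [-0.16, -0.41, 0],
    [-0.16, -0.41, 0],
    [-0.16, -0.41, 0],
    [-0.2, -0.3, 0],
    [-0.3, -0.2, 0],
  ],
  delta_rot=[
    [0, 0, 0.7],
    [0, 0, 0.6],
    [0, 0, 0.6],
    [0, 0, 0],
    [0, 0, 0],
  ],
)

```text
time: 9.05
tool_pos: [0.515, 0.2327, 0.1178]
tcp_rot: [-1.019, 1.322, 1.02]
wrist_force: [0.9, 0.2, 0.5]
width: -0.001
```

>>> carry_out(
  offset=[
    [-1, 0, 0],
    [-2, 0, 0],
    [-4, 0, 0],
    [-4, 0, 0],
    [-1, 0, 0],
  ],
  delta_rot=[
    [0, 0, 0],
    [0, 0, 0],
    [0, 0, 0],
    [0, 0, 0],
    [0, 0, 0],
  ],
)

```text
time: 9.47
tool_pos: [0.518, 0.2345, 0.2463]
tcp_rot: [-1.02, 1.309, 1.016]
wrist_force: [1.0, 0.2, 1.7]
width: -0.003
```

```bash
python3 - <<'E'
from h import *
st(); im,d=snap('top','t2')
v,u=np.mgrid[85:225,180:420]; W=world('top',d,u.ravel(),v.ravel())
for nm,s in(('L',(W[:,1]>.09)&(W[:,1]<.32)),('R',(W[:,1]<-.09)&(W[:,1]>-.32))):
    for lo,hi in((.035,.055),(.09,.135)):
        P=W[s&(W[:,2]>lo)&(W[:,2]<hi)&(W[:,0]>.46)]; print(nm,lo,len(P),cv2.minAreaRect(P[:,:2].astype(np.float32)))
# right crate, candidate push point: beyond its far right side
c=np.array([.629,-.217]);yaw=-.115;e=np.array([np.cos(yaw),np.sin(yaw)]);l=np.array([-e[1],e[0]])
for dx,dy in((.06,-.10),(.06,-.06)): print('pt',dx,dy,(c+dx*e+dy*l).round(3))
E
```

```text
t 9.47 p [0.518 0.235 0.246] F [1.  0.2 1.7] w -0.0 q [ 0.38  0.05  1.82  0.    1.26 -0.93]
[[ 0.009 -0.968  0.252]
 [ 0.004  0.252  0.968]
 [-1.    -0.008  0.006]]
L 0.035 335 ((0.6152504086494446, 0.21031028032302856), (0.12122085690498352, 0.17189562320709229), 74.2396240234375)
L 0.09 161 ((0.5110010504722595, 0.23925229907035828), (0.12167371809482574, 0.024752866476774216), 74.39102172851562)
R 0.035 406 ((0.6296576261520386, -0.21722382307052612), (0.12064976990222931, 0.17334575951099396), 82.39583587646484)
R 0.09 279 ((0.5222147703170776, -0.202509805560112), (0.12206452339887619, 0.02765718847513199), 81.20047760009766)
pt 0.06 -0.1 [ 0.677 -0.323]
pt 0.06 -0.06 [ 0.682 -0.283]
```

The left crate is flat again at about (0.617, 0.208). Next I go to the right of the right crate's far end.

>>> carry_out(
  offset=[
    [0, -1.96, -3.3],
    [0, -1.96, -3.3],
    [0, -1.96, -3.3],
    [0, -1.96, -3.3],
    [0, -1.96, -3.3],
  ],
  delta_rot=[
    [0, 0, 0],
    [0, 0, 0],
    [0, 0, 0],
    [0, 0, 0],
    [0, 0, 0],
  ],
)

```text
time: 9.93
tool_pos: [0.5678, 0.0475, 0.2379]
tcp_rot: [-1.019, 1.32, 1.021]
wrist_force: [0.4, -0.1, 1.0]
width: -0.005
```

>>> carry_out(
  offset=[
    [0, -1.96, -3.3],
    [0, -1.96, -3.3],
    [0, -1.96, -3.3],
    [0, -1.96, -3.3],
    [0, -1.96, -3.3],
  ],
  delta_rot=[
    [0, 0, 0],
    [0, 0, 0],
    [0, 0, 0],
    [0, 0, 0],
    [0, 0, 0],
  ],
)

```text
time: 10.35
tool_pos: [0.6211, -0.137, 0.2377]
tcp_rot: [-1.018, 1.32, 1.021]
wrist_force: [0.0, 0.4, 0.4]
width: -0.002
```

>>> carry_out(
  offset=[
    [0, -1.96, -3.3],
    [0, -1.96, -3.3],
    [0, -1.96, -3.3],
    [0, -1.96, -3.3],
    [0, -1.96, -3.3],
  ],
  delta_rot=[
    [0, 0, 0],
    [0, 0, 0],
    [0, 0, 0],
    [0, 0, 0],
    [0, 0, 0],
  ],
)

```text
time: 10.77
tool_pos: [0.6745, -0.3212, 0.2376]
tcp_rot: [-1.018, 1.32, 1.021]
wrist_force: [0.2, 0.3, 0.1]
width: -0.0
```

>>> carry_out(
  offset=[
    [0, 0, 0],
    [0, 0, 0],
    [0, 0, 0],
    [0, 0, 0],
    [0, 0, 0],
  ],
  delta_rot=[
    [7.1, 0, 0],
    [7.1, 0, 0],
    [7.1, 0, 0],
    [7.1, 0, 0],
    [7.1, 0, 0],
  ],
)

```text
time: 11.18
tool_pos: [0.6742, -0.3195, 0.2372]
tcp_rot: [-0.538, 1.504, 0.541]
wrist_force: [-1.2, -0.4, -0.2]
width: 0.003
```

>>> carry_out(
  offset=[
    [0, 0, 0],
    [0, 0, 0],
    [0, 0, 0],
    [0, 0, 0],
    [0, 0, 0],
  ],
  delta_rot=[
    [7.1, 0, 0],
    [7.1, 0, 0],
    [7.1, 0, 0],
    [7.1, 0, 0],
    [7.1, 0, 0],
  ],
)

```text
time: 11.6
tool_pos: [0.6742, -0.3192, 0.2374]
tcp_rot: [-0.054, 1.572, 0.056]
wrist_force: [-0.5, -0.6, -0.4]
width: 0.001
```

>>> carry_out(
  offset=[
    [0, 0, 0],
    [0, 0, 0],
    [0, 0, 0],
    [0, 0, 0],
    [0, 0, 0],
  ],
  delta_rot=[
    [7.1, 0, 0],
    [7.1, 0, 0],
    [7.1, 0, 0],
    [7.1, 0, 0],
    [7.1, 0, 0],
  ],
)

```text
time: 12.02
tool_pos: [0.6742, -0.3192, 0.2375]
tcp_rot: [0.431, 1.53, -0.43]
wrist_force: [-0.2, 0.1, 0.3]
width: 0.003
```

```bash
python3 - <<'E'
from h import *
st(); to(.677,-.318,.016)
d=np.load('pics/top0.npy')
v,u=np.mgrid[140:235,425:470]; W=world('top',d,u.ravel(),v.ravel()); P=W[W[:,2]>.01]; print('mallet',P.min(0).round(3),P.max(0).round(3), P[(P[:,0]>.6)][:,1].max() if (P[:,0]>.6).any() else None)
E
```

```text
t 12.02 p [ 0.674 -0.319  0.237] F [-0.2  0.1  0.3] w 0.0 q [-0.48  0.4   1.42  0.    1.33  0.07]
[[-0.002  0.522  0.853]
 [ 0.001  0.853 -0.522]
 [-1.    -0.    -0.002]]
cm in tool [22.15  0.25  0.22]
mallet [ 0.339 -0.49   0.01 ] [0.621 0.013 1.23 ] -0.41481578393241925
```

>>> carry_out(
  offset=[
    [4, 0.25, 0.22],
    [4, 0, 0],
    [4, 0, 0],
    [4, 0, 0],
    [3, 0, 0],
  ],
  delta_rot=[
    [0, 0, 0],
    [0, 0, 0],
    [0, 0, 0],
    [0, 0, 0],
    [0, 0, 0],
  ],
)

```text
time: 12.43
tool_pos: [0.6754, -0.3172, 0.0436]
tcp_rot: [0.427, 1.534, -0.425]
wrist_force: [-0.0, 0.2, -1.1]
width: 0.003
```

>>> carry_out(
  offset=[
    [2, 0, 0],
    [1.1, 0, 0],
    [0, 0.77, -0.47],
    [0, 0.77, -0.47],
    [0, 0.77, -0.47],
  ],
  delta_rot=[
    [0, 0, 0],
    [0, 0, 0],
    [0, 0, 0],
    [0, 0, 0],
    [0, 0, 0],
  ],
)

```text
time: 12.85
tool_pos: [0.6795, -0.2917, 0.0196]
tcp_rot: [0.425, 1.525, -0.426]
wrist_force: [0.0, -0.4, -0.2]
width: 0.003
```

>>> carry_out(
  offset=[
    [0, 0.77, -0.47],
    [0, 0.77, -0.47],
    [0, 0.77, -0.47],
    [0, 0.77, -0.47],
    [0, 0.77, -0.47],
  ],
  delta_rot=[
    [0, 0, 0],
    [0, 0, 0],
    [0, 0, 0],
    [0, 0, 0],
    [0, 0, 0],
  ],
)

```text
time: 13.27
tool_pos: [0.6785, -0.2463, 0.0186]
tcp_rot: [0.425, 1.527, -0.426]
wrist_force: [1.4, -1.7, 1.1]
width: -0.003
```

>>> carry_out(
  offset=[
    [0, 0.77, -0.47],
    [0, 0.77, -0.47],
    [0, 0.77, -0.47],
    [0, 0.77, -0.47],
    [0, 0.77, -0.47],
  ],
  delta_rot=[
    [0, 0, 0],
    [0, 0, 0],
    [0, 0, 0],
    [0, 0, 0],
    [0, 0, 0],
  ],
)

```text
time: 13.68
tool_pos: [0.6776, -0.201, 0.0173]
tcp_rot: [0.426, 1.529, -0.426]
wrist_force: [1.7, -1.0, 1.7]
width: 0.0
```

```bash
python3 - <<'E'
from h import *
st(); im,d=snap('top','t3')
a=cv2.imread('pics/t3.png')[85:225,205:415]
cv2.imwrite('pics/c3.png',cv2.resize(a,None,fx=3.8,fy=3.8,interpolation=cv2.INTER_CUBIC))
E
```

```text
t 13.68 p [ 0.678 -0.201  0.017] F [ 1.7 -1.   1.7] w 0.0 q [-0.32  0.51  1.69 -0.    0.94  0.22]
[[-0.     0.517  0.856]
 [ 0.     0.856 -0.517]
 [-1.    -0.    -0.   ]]
```

View pics/c3.png

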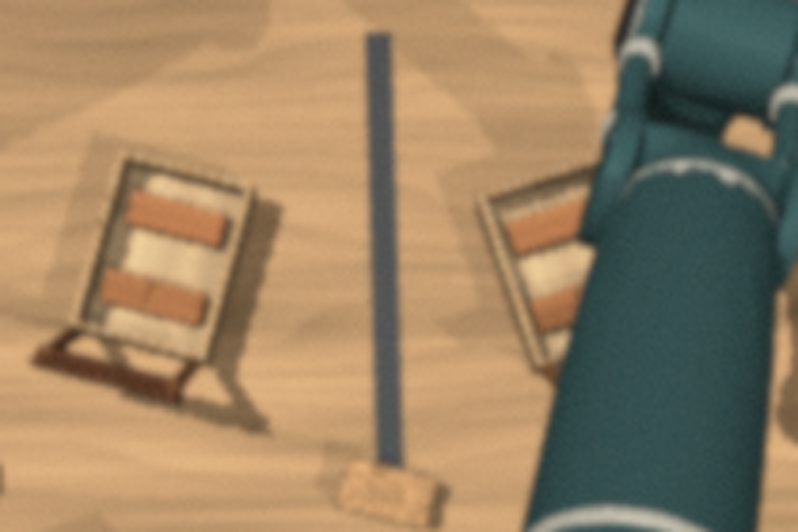

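The crop shows the right crate yawed about +0.33 rad, its left side running (480,195)-(540,370). I'll compute how its heel moved.

```bash
cat >> h.py <<'E'
def rect(d,s,lo=.036,hi=.055):
    v,u=np.mgrid[85:235,180:430]; W=world('top',d,u.ravel(),v.ravel()); W=W[s(W)]
    P=W[(W[:,2]>lo)&(W[:,2]<hi)]; H=W[(W[:,2]>.095)&(W[:,2]<.135)]
    r=cv2.minAreaRect(P[:,:2].astype(np.float32)); c=np.array(r[0]); b=cv2.boxPoints(r)
    i=b[1]-b[0]; j=b[2]-b[1]; e=i if np.linalg.norm(i)>np.linalg.norm(j) else j; e=e/np.linalg.norm(e); e=e if e[0]>0 else -e
    print('n',len(P),'c',c.round(3),np.round(r[1],3),'yaw',np.arctan2(e[1],e[0]).round(3),'heel',(c-.08*e).round(3),'rail',H[:,:2].mean(0).round(3) if len(H) else None,len(H))
    return c,e
E
python3 - <<'E'
from h import *
P=onz('top',np.array([(480,195),(540,370)])/3.8+[204.5,84.5],.045)[:,:2]; e=P[0]-P[1]; L=np.linalg.norm(e); e/=L; l=np.array([-e[1],e[0]])
h=P[1]-.06*l; print('L',L,'yaw',np.arctan2(e[1],e[0]),'heel',h,'moved',h-[.549,-.208])
E
```

```text
L 0.16100358533349757 yaw 0.30092346711038265 heel [ 0.53174716 -0.17065054] moved [-0.01725284  0.03734946]
```

The heel moved 41 mm for 0.41 rad. The rest of the yaw will come from pushing the near-left end to the right, which turns the crate the same way and brings the heel back.

>>> carry_out(
  offset=[
    [0, -1.2, 0.7],
    [-3.5, 0, 0],
    [-3.5, 0, 0],
    [-3.5, 0, 0],
    [-3.5, 0, 0],
  ],
  delta_rot=[
    [0, 0, 0],
    [0, 0, 0],
    [0, 0, 0],
    [0, 0, 0],
    [0, 0, 0],
  ],
)

```text
time: 14.15
tool_pos: [0.6764, -0.2163, 0.1578]
tcp_rot: [0.427, 1.531, -0.426]
wrist_force: [0.3, -0.1, -0.0]
width: 0.001
```

>>> carry_out(
  offset=[
    [0, 0.81, -3.37],
    [0, 0.81, -3.37],
    [0, 0.81, -3.37],
    [0, 0.81, -3.37],
    [0, 0.81, -3.37],
  ],
  delta_rot=[
    [0, 0, 0],
    [0, 0, 0],
    [0, 0, 0],
    [0, 0, 0],
    [0, 0, 0],
  ],
)

```text
time: 14.57
tool_pos: [0.5523, -0.0936, 0.1569]
tcp_rot: [0.427, 1.53, -0.427]
wrist_force: [-0.1, 0.5, -0.3]
width: -0.001
```

>>> carry_out(
  offset=[
    [0, 0.81, -3.37],
    [0, 0, 0],
    [0, 0, 0],
    [0, 0, 0],
    [0, 0, 0],
  ],
  delta_rot=[
    [0, 0, 0],
    [0, 0, 0],
    [0, 0, 0],
    [0, 0, 0],
    [0, 0, 0],
  ],
)

```text
time: 14.98
tool_pos: [0.5305, -0.0706, 0.1577]
tcp_rot: [0.426, 1.527, -0.426]
wrist_force: [1.2, 0.7, -0.5]
width: -0.003
```

```bash
python3 - <<'E'
from h import *
st(); im,d=snap('top','t4'); c,e=rect(d,lambda W:(W[:,1]<-.07)&(W[:,1]>-.33)&(W[:,0]>.40)&(W[:,0]<.76))
l=np.array([-e[1],e[0]]); q=c-.062*e+.06*l; print('wall pt',q.round(3)); to(q[0],q[1]+.035,.017)
E
```

```text
t 14.98 p [ 0.53  -0.071  0.158] F [ 1.2  0.7 -0.5] w -0.0 q [-0.18  0.06  1.98 -0.    1.1   0.37]
[[ 0.001  0.518  0.856]
 [-0.     0.856 -0.518]
 [-1.     0.     0.001]]
n 75 c [ 0.549 -0.164] [0.051 0.121] yaw -1.248 heel [ 0.524 -0.088] rail [ 0.499 -0.178] 193
wall pt [ 0.586 -0.086]
cm in tool [14.07  4.56  3.76]
```

>>> carry_out(
  offset=[
    [4, 0, 0],
    [4, 0, 0],
    [4, 0, 0],
    [2, 0, 0],
    [0, 0, 0],
  ],
  delta_rot=[
    [0, 0, 0],
    [0, 0, 0],
    [0, 0, 0],
    [0, 0, 0],
    [0, 0, 0],
  ],
)

```text
time: 15.45
tool_pos: [0.5249, -0.0696, 0.0116]
tcp_rot: [0.426, 1.54, -0.428]
wrist_force: [-2.1, 0.4, -0.4]
width: 0.002
```

>>> carry_out(
  offset=[
    [0, -0.77, 0.47],
    [0, -0.77, 0.47],
    [0, -0.77, 0.47],
    [0, -0.77, 0.47],
    [0, -0.77, 0.47],
  ],
  delta_rot=[
    [0, 0, 0],
    [0, 0, 0],
    [0, 0, 0],
    [0, 0, 0],
    [0, 0, 0],
  ],
)

```text
time: 15.87
tool_pos: [0.5312, -0.1164, 0.0194]
tcp_rot: [0.426, 1.525, -0.426]
wrist_force: [-0.7, 1.7, 1.4]
width: 0.0
```

>>> carry_out(
  offset=[
    [0, -0.77, 0.47],
    [0, -0.77, 0.47],
    [0, -0.77, 0.47],
    [0, -0.77, 0.47],
    [0, -0.77, 0.47],
  ],
  delta_rot=[
    [0, 0, 0],
    [0, 0, 0],
    [0, 0, 0],
    [0, 0, 0],
    [0, 0, 0],
  ],
)

```text
time: 16.28
tool_pos: [0.5297, -0.1608, 0.0174]
tcp_rot: [0.426, 1.529, -0.426]
wrist_force: [-0.1, 0.9, 0.5]
width: 0.0
```

>>> carry_out(
  offset=[
    [0, 0.8, -0.47],
    [-4, 0, 0],
    [-4, 0, 0],
    [-4, 0, 0],
    [-4, 0, 0],
  ],
  delta_rot=[
    [0, 0, 0],
    [0, 0, 0],
    [0, 0, 0],
    [0, 0, 0],
    [0, 0, 0],
  ],
)

```text
time: 16.7
tool_pos: [0.5294, -0.15, 0.1786]
tcp_rot: [0.426, 1.53, -0.426]
wrist_force: [1.3, 0.1, 0.3]
width: 0.002
```

>>> carry_out(
  offset=[
    [0, 3.4, -2],
    [0, 3.4, -2],
    [0, 3.4, -2],
    [0, 0, 0],
    [0, 0, 0],
  ],
  delta_rot=[
    [0, 0, 0],
    [0, 0, 0],
    [0, 0, 0],
    [0, 0, 0],
    [0, 0, 0],
  ],
)

```text
time: 17.12
tool_pos: [0.5311, -0.0301, 0.1774]
tcp_rot: [0.422, 1.529, -0.423]
wrist_force: [-0.1, -0.3, -0.7]
width: -0.001
```

```bash
python3 - <<'E'
from h import *
st(); im,d=snap('top','t5'); rect(d,lambda W:(W[:,1]<-.07)&(W[:,1]>-.36)&(W[:,0]>.40)&(W[:,0]<.76))
a=cv2.imread('pics/t5.png')[85:225,245:455]
cv2.imwrite('pics/c5.png',cv2.resize(a,None,fx=3.8,fy=3.8,interpolation=cv2.INTER_CUBIC))
E
```

```text
t 17.12 p [ 0.531 -0.03   0.177] F [-0.1 -0.3 -0.7] w -0.0 q [-0.1   0.03  1.97 -0.    1.14  0.44]
[[ 0.     0.513  0.858]
 [-0.     0.858 -0.513]
 [-1.    -0.     0.   ]]
n 220 c [ 0.612 -0.187] [0.154 0.121] yaw 0.791 heel [ 0.555 -0.244] rail [ 0.538 -0.259] 267
```

View pics/c5.png

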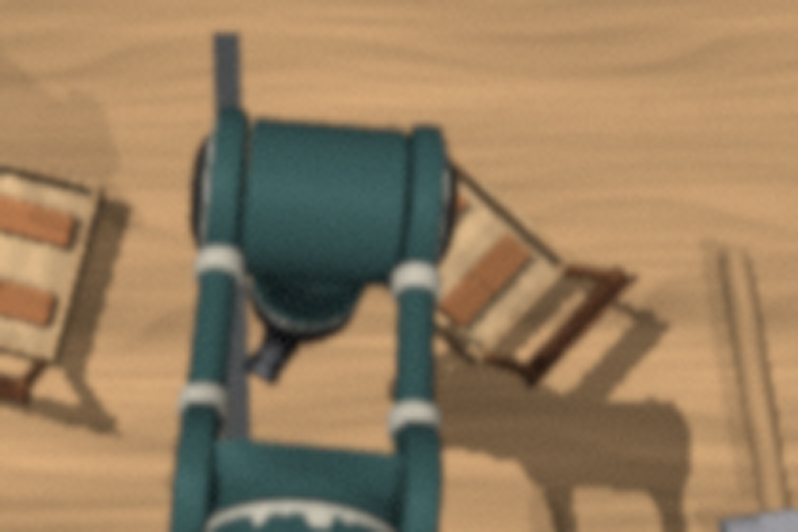

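The crop shows the near rim corners at (480,360) and (565,265), and the lip ends at (533,382) and (630,275). The yaw is about +0.8 and the heel is back near its place. I'll work out the approach from these.

```bash
python3 - <<'E'
from h import *
f=lambda L:np.array(L)/3.8+[244.5,84.5]
A=onz('top',f([(480,360),(565,265)]),.045)[:,:2]; l=A[0]-A[1]; print(np.linalg.norm(l)); l/=np.linalg.norm(l); e=np.array([l[1],-l[0]]); print('yaw rim',np.arctan2(e[1],e[0]),'heel',A.mean(0))
B=onz('top',f([(533,382),(630,275)]),.125)[:,:2]; l=B[0]-B[1]; print(np.linalg.norm(l)); l/=np.linalg.norm(l); e2=np.array([l[1],-l[0]]); print('yaw lip',np.arctan2(e2[1],e2[0]),'lip mid',B.mean(0),'heel from lip',B.mean(0)+.044*e2)
d=np.load('pics/t5.npy'); v,u=np.mgrid[140:200,360:420]; W=world('top',d,u.ravel(),v.ravel()); H=W[(W[:,2]>.112)&(W[:,2]<.135)&(W[:,1]<-.17)]; r=cv2.minAreaRect(H[:,:2].astype(np.float32)); print('lip depth',len(H),r)
E
```

```text
0.1118622817412607
yaw rim 0.818720271231434 heel [ 0.56220953 -0.23057195]
0.1183134165698662
yaw lip 0.8087485396766647 lip mid [ 0.5334659  -0.26104052] heel from lip [ 0.56384369 -0.22920988]
lip depth 143 ((0.539077877998352, -0.2613013982772827), (0.017514757812023163, 0.12273327261209488), 45.218223571777344)
```

>>> carry_out(
  offset=[
    [0, -2.93, 2.14],
    [0, -2.93, 2.14],
    [0, -2.93, 2.14],
    [0, -2.93, 2.14],
    [0, -2.93, 2.14],
  ],
  delta_rot=[
    [0, 0, 0],
    [0, 0, 0],
    [0, 0, 0],
    [0, 0, 0],
    [0, 0, 0],
  ],
)

```text
time: 17.58
tool_pos: [0.5465, -0.2161, 0.1771]
tcp_rot: [0.427, 1.529, -0.427]
wrist_force: [-0.0, -0.1, 0.4]
width: -0.0
```

>>> carry_out(
  offset=[
    [0, -2.93, 2.14],
    [0, 0, 0],
    [0, 0, 0],
    [0, 0, 0],
    [0, 0, 0],
  ],
  delta_rot=[
    [0, 0, 0],
    [6.6, 0, 0],
    [6.6, 0, 0],
    [0, 0, 0],
    [0, 0, 0],
  ],
)

```text
time: 18.0
tool_pos: [0.5496, -0.2505, 0.1769]
tcp_rot: [0.604, 1.486, -0.604]
wrist_force: [-0.1, 0.3, 0.1]
width: -0.001
```

```bash
python3 - <<'E'
from h import *
st(); to(.551,-.247,.117); snap('wrist','w2')
E
```

```text
t 18.0 p [ 0.55  -0.25   0.177] F [-0.1  0.3  0.1] w -0.0 q [-0.47  0.17  1.82 -0.    1.15  0.3 ]
[[-0.001  0.698  0.716]
 [ 0.     0.716 -0.698]
 [-1.    -0.001 -0.001]]
cm in tool [ 5.99  0.35 -0.14]
```

View pics/w2.png

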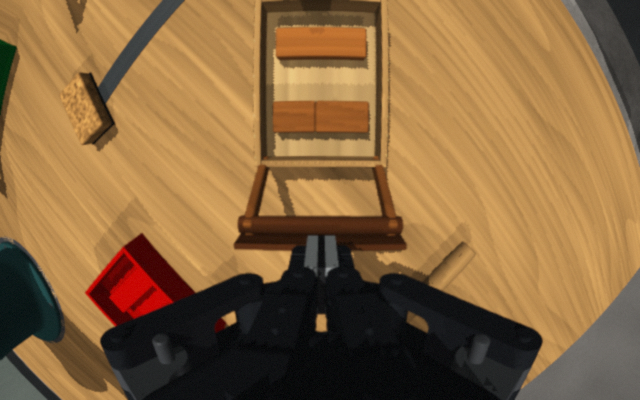

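The wrist view shows the crate square to the tool, with the rail at (320,227), the lip at (320,240) and the fingertips at (321,240).

```bash
python3 - <<'E'
from h import *
c=get_calibration('wrist'); M=np.array(c['mount']); p,R=pose()
def hit(u,v,z):
    a=np.array([u-c['cx'],v-c['cy']]); r=np.hypot(*a); t=r/c['fx']; d=np.r_[np.sin(t)*a/r,np.cos(t)]
    o=p+R.apply(M[:3,3]); dw=R.apply(M[:3,:3]@d); return R.inv().apply(o+dw*(z-o[2])/dw[2]-p)*100
print('lip inner top',hit(320,235,.125).round(2),'rail axis top',hit(320,226,.112).round(2),'rail far',hit(320,217,.105).round(2),'rim near wall',hit(320,162,.045).round(2))
print('ends',hit(238,228,.105).round(2),hit(403,228,.105).round(2))
E
```

```text
lip inner top [ 5.2  -1.12 -0.05] rail axis top [ 6.5  -0.94 -0.05] rail far [ 7.2  -0.5  -0.05] rim near wall [13.2   2.69 -0.08]
ends [ 7.2  -1.41 -6.25] [ 7.2 -1.4  6.2]
```

>>> carry_out(
  offset=[
    [1, 0.5, 0],
    [2, 0, 0],
    [2, 0, 0],
    [0.7, 0, 0],
    [0.3, 0, 0],
  ],
  delta_rot=[
    [0, 0, 0],
    [0, 0, 0],
    [0, 0, 0],
    [0, 0, 0],
    [0, 0, 0],
  ],
)

```text
time: 18.47
tool_pos: [0.5523, -0.2441, 0.1147]
tcp_rot: [0.604, 1.49, -0.604]
wrist_force: [-0.1, 0.3, -0.3]
width: -0.003
```

>>> carry_out(
  offset=[
    [0.2, -0.4, 0],
    [0.2, -0.4, 0],
    [0, 0, 0],
    [0.3, -0.82, 0],
    [0.31, -0.82, 0],
  ],
  delta_rot=[
    [0, 0, 0],
    [0, 0, 0],
    [0, 0, 0],
    [0, 0, 1.3],
    [0, 0, 1.3],
  ],
)

```text
time: 18.88
tool_pos: [0.5385, -0.2632, 0.1089]
tcp_rot: [0.637, 1.463, -0.568]
wrist_force: [1.5, 1.0, 0.1]
width: 0.0
```

>>> carry_out(
  offset=[
    [0.39, -0.79, 0],
    [0.39, -0.79, 0],
    [0.46, -0.75, 0],
    [0.46, -0.75, 0],
    [0, 0, 0],
  ],
  delta_rot=[
    [0, 0, 1.3],
    [0, 0, 1.3],
    [0, 0, 1.3],
    [0, 0, 1.3],
    [0, 0, 0],
  ],
)

```text
time: 19.3
tool_pos: [0.5155, -0.2864, 0.0889]
tcp_rot: [0.7, 1.428, -0.501]
wrist_force: [-1.9, -2.2, 4.6]
width: 0.002
```

```bash
python3 - <<'E'
from h import *
st(); im,d=snap('side','s3')
c=get_calibration('side')
v,u=np.mgrid[150:240,210:340]; W=world('side',d,u.ravel(),v.ravel())
s=(np.abs(W[:,0]-.60)<.12)&(np.abs(W[:,1]+.19)<.12)&(W[:,2]>.06)&(W[:,2]<.2)
P=W[s]; print(len(P),P.max(0).round(3)); k=np.argmax(P[:,2]); print('highest',P[k].round(3))
E
```

```text
t 19.3 p [ 0.516 -0.286  0.089] F [-1.9 -2.2  4.6] w 0.0 q [-0.63  0.22  1.95  0.16  0.96  0.05]
[[ 0.096  0.693  0.714]
 [ 0.095  0.708 -0.7  ]
 [-0.991  0.135  0.002]]
784 [ 0.706 -0.087  0.136]
highest [ 0.496 -0.262  0.136]
```

>>> carry_out(
  offset=[
    [0.53, -0.7, 0],
    [0.54, -0.7, 0],
    [0.6, -0.66, 0],
    [0.6, -0.65, 0],
    [0.66, -0.6, 0],
  ],
  delta_rot=[
    [0, 0, 1.3],
    [0, 0, 1.3],
    [0, 0, 1.3],
    [0, 0, 1.3],
    [0, 0, 1.3],
  ],
)

```text
time: 19.77
tool_pos: [0.4988, -0.3052, 0.0549]
tcp_rot: [0.774, 1.378, -0.411]
wrist_force: [-1.7, -1.8, 1.8]
width: 0.005
```

>>> carry_out(
  offset=[
    [0.67, -0.6, 0],
    [0.71, -0.55, 0],
    [0.72, -0.55, 0],
    [0.5, -0.35, 0],
    [0, 0, 0],
  ],
  delta_rot=[
    [0, 0, 1.3],
    [0, 0, 1.3],
    [0, 0, 1.3],
    [0, 0, 1.0],
    [0, 0, 0],
  ],
)

```text
time: 20.18
tool_pos: [0.4894, -0.3131, 0.0231]
tcp_rot: [0.834, 1.342, -0.344]
wrist_force: [-0.2, 0.2, 1.2]
width: 0.001
```

>>> carry_out(
  offset=[
    [0, 0, 0],
    [0, 0, 0],
    [0, 0, 0],
    [0, 0, 0],
    [0, 0, 0],
  ],
  delta_rot=[
    [0, 0, 0],
    [0, 0, 0],
    [0, 0, 0],
    [0, 0, 0],
    [0, 0, 0],
  ],
)

```text
time: 20.6
tool_pos: [0.4893, -0.3128, 0.0231]
tcp_rot: [0.831, 1.343, -0.344]
wrist_force: [-0.4, -2.0, 2.1]
width: -0.0
```

```bash
python3 - <<'E'
from h import *
st(); im,d=snap('side','s4'); a=cv2.imread('pics/s4.png')[130:230,200:340]; cv2.imwrite('pics/s4c.png',cv2.resize(a,None,fx=5.5,fy=5.5,interpolation=cv2.INTER_CUBIC))
E
```

```text
t 20.6 p [ 0.489 -0.313  0.023] F [-0.4 -2.   2.1] w -0.0 q [-0.81  0.31  2.02  0.44  0.88 -0.33]
[[ 0.231  0.659  0.715]
 [ 0.234  0.676 -0.699]
 [-0.944  0.329  0.002]]
```

View pics/s4c.png

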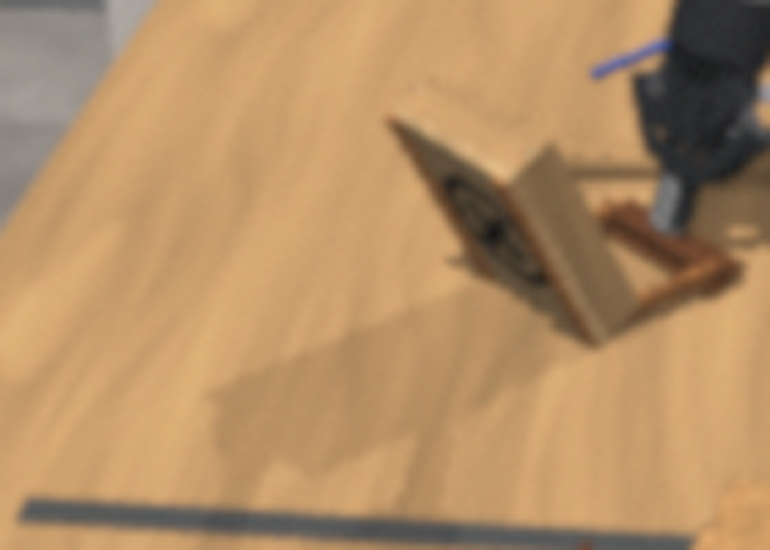

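The underside is in view: a black ring round a cross at (495,230), so the **right-hand crate is the stamped one**. I'll press slightly lower, hold longer, then let it down.

>>> carry_out(
  offset=[
    [0.25, -0.15, 0],
    [0, 0, 0],
    [0, 0, 0],
    [0, 0, 0],
    [0, 0, 0],
  ],
  delta_rot=[
    [0, 0, 0],
    [0, 0, 0],
    [0, 0, 0],
    [0, 0, 0],
    [0, 0, 0],
  ],
)

```text
time: 21.07
tool_pos: [0.4894, -0.313, 0.0225]
tcp_rot: [0.832, 1.342, -0.342]
wrist_force: [-4.5, 2.0, 16.6]
width: -0.001
```

>>> carry_out(
  offset=[
    [0, 0, 0],
    [0, 0, 0],
    [0, 0, 0],
    [0, 0, 0],
    [0, 0, 0],
  ],
  delta_rot=[
    [0, 0, 0],
    [0, 0, 0],
    [0, 0, 0],
    [0, 0, 0],
    [0, 0, 0],
  ],
)

```text
time: 21.48
tool_pos: [0.4894, -0.313, 0.0225]
tcp_rot: [0.832, 1.342, -0.342]
wrist_force: [-5.2, 1.6, 16.9]
width: 0.004
```

>>> carry_out(
  offset=[
    [-0.25, 0.15, 0],
    [-0.5, 0.35, 0],
    [-0.72, 0.55, 0],
    [-0.71, 0.55, 0],
    [-0.67, 0.6, 0],
  ],
  delta_rot=[
    [0, 0, 0],
    [0, 0, -1.0],
    [0, 0, -1.3],
    [0, 0, -1.3],
    [0, 0, -1.3],
  ],
)

```text
time: 21.9
tool_pos: [0.4961, -0.3034, 0.0532]
tcp_rot: [0.776, 1.385, -0.412]
wrist_force: [-0.6, -0.0, 0.5]
width: -0.0
```

>>> carry_out(
  offset=[
    [-0.66, 0.6, 0],
    [-0.6, 0.65, 0],
    [-0.6, 0.66, 0],
    [-0.54, 0.7, 0],
    [-0.53, 0.7, 0],
  ],
  delta_rot=[
    [0, 0, -1.3],
    [0, 0, -1.3],
    [0, 0, -1.3],
    [0, 0, -1.3],
    [0, 0, -1.3],
  ],
)

```text
time: 22.32
tool_pos: [0.5152, -0.2841, 0.0887]
tcp_rot: [0.7, 1.432, -0.5]
wrist_force: [1.1, 0.7, 1.6]
width: -0.001
```

>>> carry_out(
  offset=[
    [-0.46, 0.75, 0],
    [-0.46, 0.75, 0],
    [-0.39, 0.79, 0],
    [-0.39, 0.79, 0],
    [-0.16, 0.41, 0],
  ],
  delta_rot=[
    [0, 0, -1.3],
    [0, 0, -1.3],
    [0, 0, -1.3],
    [0, 0, -1.3],
    [0, 0, -0.7],
  ],
)

```text
time: 22.73
tool_pos: [0.5392, -0.2601, 0.1108]
tcp_rot: [0.628, 1.472, -0.578]
wrist_force: [0.5, 0.6, 1.1]
width: 0.002
```

>>> carry_out(
  offset=[
    [-0.16, 0.41, 0],
    [-0.16, 0.41, 0],
    [-0.16, 0.41, 0],
    [-0.2, 0.3, 0],
    [-0.3, 0.2, 0],
  ],
  delta_rot=[
    [0, 0, -0.7],
    [0, 0, -0.6],
    [0, 0, -0.6],
    [0, 0, 0],
    [0, 0, 0],
  ],
)

```text
time: 23.15
tool_pos: [0.5499, -0.2488, 0.1199]
tcp_rot: [0.605, 1.487, -0.605]
wrist_force: [0.0, 0.6, -0.8]
width: -0.001
```

>>> carry_out(
  offset=[
    [-1, 0, 0],
    [-2, 0, 0],
    [-4, 0, 0],
    [-1, -4, 0],
    [0, -4, 0],
  ],
  delta_rot=[
    [0, 0, 0],
    [0, 0, 0],
    [0, 0, 0],
    [0, 0, 0],
    [0, 0, 0],
  ],
)

```text
time: 23.57
tool_pos: [0.4974, -0.308, 0.2066]
tcp_rot: [0.6, 1.476, -0.603]
wrist_force: [0.3, -0.9, -0.1]
width: 0.0
```

```bash
python3 - <<'E'
from h import *
st(); im,d=snap('top','t6'); rect(d,lambda W:(W[:,1]<-.04)&(W[:,1]>-.36)&(W[:,0]>.47)&(W[:,0]<.76))
E
```

```text
t 23.57 p [ 0.497 -0.308  0.207] F [ 0.3 -0.9 -0.1] w 0.0 q [-0.6   0.11  1.84  0.    1.19  0.17]
[[ 0.008  0.696  0.718]
 [-0.006  0.718 -0.696]
 [-1.     0.002  0.01 ]]
n 391 c [ 0.617 -0.182] [0.174 0.121] yaw 0.801 heel [ 0.561 -0.239] rail [ 0.539 -0.258] 271
```

Right crate bottomed on the bench (about 17 N), was held about a second and is flat again at about (0.615, -0.181) with yaw 0.80. Next I turn it back by pushing the near part of its right wall, with the tool turning along with it.

>>> carry_out(
  offset=[
    [0, 3.2, 2.25],
    [0, 3.2, 2.25],
    [0, 3.2, 2.25],
    [0, 3.2, 2.25],
    [0, 0, 0],
  ],
  delta_rot=[
    [0, 0, 0],
    [0, 0, 0],
    [0, 0, 0],
    [0, 0, 0],
    [0, 0, 0],
  ],
)

```text
time: 24.03
tool_pos: [0.6537, -0.2764, 0.1998]
tcp_rot: [0.605, 1.482, -0.602]
wrist_force: [-0.6, -0.9, -0.2]
width: 0.004
```

>>> carry_out(
  offset=[
    [4, 0, 0],
    [4, 0, 0],
    [4, 0, 0],
    [4, 0, 0],
    [2.6, 0, 0],
  ],
  delta_rot=[
    [0, 0, 0],
    [0, 0, 0],
    [0, 0, 0],
    [0, 0, 0],
    [0, 0, 0],
  ],
)

```text
time: 24.45
tool_pos: [0.6449, -0.2769, 0.0101]
tcp_rot: [0.606, 1.491, -0.606]
wrist_force: [-0.4, -0.6, -0.8]
width: -0.001
```

>>> carry_out(
  offset=[
    [0, 0, 0],
    [0, 0, -0.8],
    [0, 0, -0.8],
    [0, -0.35, -0.8],
    [0, -0.35, -0.8],
  ],
  delta_rot=[
    [0, 0, 0],
    [0, 0, 0],
    [0, 0, 0],
    [3.5, 0, 0],
    [3.5, 0, 0],
  ],
)

```text
time: 24.87
tool_pos: [0.6227, -0.2607, 0.0188]
tcp_rot: [0.701, 1.448, -0.701]
wrist_force: [0.8, -1.1, -0.6]
width: 0.003
```

>>> carry_out(
  offset=[
    [0, -0.35, -0.8],
    [0, -0.35, -0.8],
    [0, -0.35, -0.8],
    [0, -0.35, -0.8],
    [0, 0, 0],
  ],
  delta_rot=[
    [3.5, 0, 0],
    [3.5, 0, 0],
    [3.5, 0, 0],
    [3.5, 0, 0],
    [0, 0, 0],
  ],
)

```text
time: 25.28
tool_pos: [0.5919, -0.2407, 0.0183]
tcp_rot: [0.888, 1.378, -0.886]
wrist_force: [-0.2, 0.2, 0.5]
width: -0.002
```

```bash
python3 - <<'E'
from h import *
st(); im,d=snap('top','t7'); rect(d,lambda W:(W[:,1]<.05)&(W[:,1]>-.36)&(W[:,0]>.47)&(W[:,0]<.76))
a=cv2.imread('pics/t7.png')[85:225,245:455]
cv2.imwrite('pics/c7.png',cv2.resize(a,None,fx=3.8,fy=3.8,interpolation=cv2.INTER_CUBIC))
E
```

```text
t 25.28 p [ 0.592 -0.241  0.018] F [-0.2  0.2  0.5] w -0.0 q [-0.43  0.4   1.85  0.    0.88  0.72]
[[ 0.004  0.909  0.416]
 [-0.002  0.416 -0.909]
 [-1.     0.003  0.003]]
n 327 c [ 0.604 -0.151] [0.168 0.121] yaw 0.486 heel [ 0.533 -0.188] rail [ 0.513 -0.177] 146
```

>>> carry_out(
  offset=[
    [0, -0.35, -0.8],
    [0, -0.35, -0.8],
    [0, -0.35, -0.8],
    [0, -0.35, -0.8],
    [0, -0.3, -0.8],
  ],
  delta_rot=[
    [3.2, 0, 0],
    [3.2, 0, 0],
    [3.2, 0, 0],
    [3.2, 0, 0],
    [3.2, 0, 0],
  ],
)

```text
time: 25.75
tool_pos: [0.565, -0.2097, 0.0174]
tcp_rot: [1.098, 1.271, -1.096]
wrist_force: [0.3, -1.4, 1.4]
width: 0.003
```

>>> carry_out(
  offset=[
    [0, -0.3, -0.8],
    [0, -0.3, -0.8],
    [0, 0, -0.8],
    [0, 0, 0],
    [0, 0, 0],
  ],
  delta_rot=[
    [3.2, 0, 0],
    [3.2, 0, 0],
    [1.5, 0, 0],
    [0, 0, 0],
    [0, 0, 0],
  ],
)

```text
time: 26.17
tool_pos: [0.5561, -0.1856, 0.0163]
tcp_rot: [1.198, 1.214, -1.196]
wrist_force: [-0.4, 0.3, -0.0]
width: 0.0
```

```bash
python3 - <<'E'
from h import *
st(); im,d=snap('top','t8'); c,e=rect(d,lambda W:(W[:,1]<.05)&(W[:,1]>-.36)&(W[:,0]>.47)&(W[:,0]<.76))
p,R=pose(); l=np.array([-e[1],e[0]]); print('contact',(p[:2]-c)@e,(p[:2]-c)@l)
E
```

```text
t 26.17 p [ 0.556 -0.186  0.016] F [-0.4  0.3 -0. ] w 0.0 q [-0.36  0.32  1.97 -0.    0.85  1.19]
[[ 0.003  1.     0.016]
 [-0.001  0.016 -1.   ]
 [-1.     0.003  0.001]]
n 297 c [ 0.604 -0.107] [0.16 0.12] yaw 0.085 heel [ 0.524 -0.113] rail [ 0.506 -0.109] 215
contact -0.05463155745618561 -0.07486326691989151
```

>>> carry_out(
  offset=[
    [0, 0, 1.2],
    [0, 2.2, 0],
    [0, 2.2, 0],
    [0, 0, -1.0],
    [0, 0, -0.9],
  ],
  delta_rot=[
    [0, 0, 0],
    [0, 0, 0],
    [0, 0, 0],
    [0, 0, 0],
    [0, 0, 0],
  ],
)

```text
time: 26.63
tool_pos: [0.6, -0.179, 0.0149]
tcp_rot: [1.2, 1.214, -1.199]
wrist_force: [0.1, -1.2, 0.8]
width: 0.006
```

>>> carry_out(
  offset=[
    [0, 0, -0.9],
    [0, 0, -0.9],
    [0, 0, -0.9],
    [0, 0, -0.9],
    [0, 0, -0.9],
  ],
  delta_rot=[
    [0, 0, 0],
    [0, 0, 0],
    [0, 0, 0],
    [0, 0, 0],
    [0, 0, 0],
  ],
)

```text
time: 27.05
tool_pos: [0.5972, -0.1316, 0.0144]
tcp_rot: [1.199, 1.216, -1.2]
wrist_force: [0.1, -1.9, 0.0]
width: -0.003
```

```bash
python3 - <<'E'
from h import *
st(); im,d=snap('top','t9'); c,e=rect(d,lambda W:(W[:,1]<.08)&(W[:,1]>-.36)&(W[:,0]>.47)&(W[:,0]<.76))
p,R=pose(); l=np.array([-e[1],e[0]]); print('contact',(p[:2]-c)@e,(p[:2]-c)@l)
E
```

```text
t 27.05 p [ 0.597 -0.132  0.014] F [ 0.1 -1.9  0. ] w -0.0 q [-0.26  0.36  1.91  0.    0.87  1.3 ]
[[-0.001  1.     0.014]
 [ 0.     0.014 -1.   ]
 [-1.    -0.001 -0.   ]]
n 207 c [ 0.604 -0.044] [0.089 0.162] yaw -0.017 heel [ 0.524 -0.043] rail [ 0.515 -0.064] 189
contact -0.005592616341242408 -0.08600610610596207
```

>>> carry_out(
  offset=[
    [0, 0, -0.9],
    [0, 0, -0.9],
    [0, 0, -0.9],
    [0, 0, -0.9],
    [0, 0, -0.9],
  ],
  delta_rot=[
    [0, 0, 0],
    [0, 0, 0],
    [0, 0, 0],
    [0, 0, 0],
    [0, 0, 0],
  ],
)

```text
time: 27.52
tool_pos: [0.5972, -0.0867, 0.0144]
tcp_rot: [1.199, 1.216, -1.199]
wrist_force: [0.5, -1.9, -0.2]
width: 0.003
```

>>> carry_out(
  offset=[
    [0, 0, -0.9],
    [0, 0, -0.9],
    [0, 0, -0.7],
    [0, 0, -0.3],
    [0, 0, 0],
  ],
  delta_rot=[
    [0, 0, 0],
    [0, 0, 0],
    [0, 0, 0],
    [0, 0, 0],
    [0, 0, 0],
  ],
)

```text
time: 27.93
tool_pos: [0.5969, -0.0587, 0.0145]
tcp_rot: [1.199, 1.216, -1.199]
wrist_force: [-0.3, 0.2, 0.6]
width: -0.0
```

>>> carry_out(
  offset=[
    [0, 0, 2],
    [0, 0, 4],
    [-4, 0, 4],
    [-4, 0, 4],
    [-4, 0, 4],
  ],
  delta_rot=[
    [0, 0, 0],
    [0, 0, 0],
    [0, 0, 0],
    [0, 0, 0],
    [0, 0, 0],
  ],
)

```text
time: 28.35
tool_pos: [0.5981, -0.2094, 0.1032]
tcp_rot: [1.199, 1.217, -1.2]
wrist_force: [1.2, 0.3, 0.5]
width: 0.003
```

```bash
python3 - <<'E'
from h import *
st(); im,d=snap('top','t10'); c,e=rect(d,lambda W:(W[:,1]<.11)&(W[:,1]>-.15)&(W[:,0]>.47)&(W[:,0]<.76))
print('line y at c',.019-(.831-c[0])*.0127)
a=cv2.imread('pics/t10.png')[85:235,170:470]
cv2.imwrite('pics/c10.png',cv2.resize(a,None,fx=2.6,fy=2.6,interpolation=cv2.INTER_CUBIC))
E
```

```text
t 28.35 p [ 0.598 -0.209  0.103] F [1.2 0.3 0.5] w 0.0 q [-0.38  0.29  1.81  0.    1.04  1.18]
[[-0.002  1.     0.013]
 [ 0.001  0.013 -1.   ]
 [-1.    -0.002 -0.001]]
n 342 c [0.603 0.015] [0.12  0.172] yaw -0.037 heel [0.523 0.018] rail [0.49 0.02] 277
line y at c 0.01610510683064461
```

View pics/c10.png

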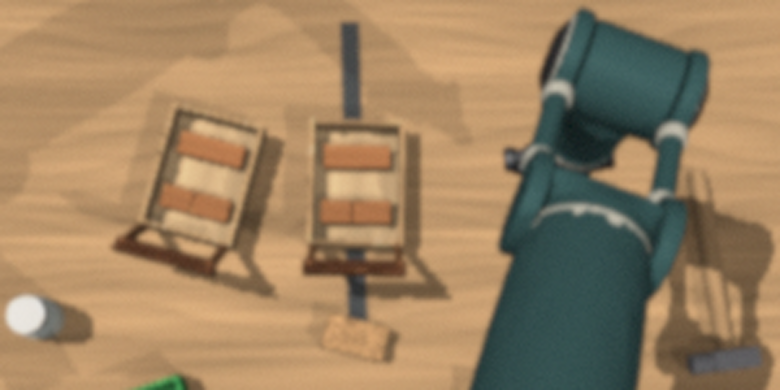

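The stamped crate stands on the line, its centre at (355,185) in the crop, with the strip showing at both ends. The left crate, sanding block, jar and mallet are in place and the gripper is clear. I'll hold still briefly and hand in.

>>> carry_out(
  offset=[
    [-3, 0, 0],
    [-3, 0, 0],
    [0, 0, 0],
    [0, 0, 0],
    [0, 0, 0],
  ],
  delta_rot=[
    [0, 0, 0],
    [0, 0, 0],
    [0, 0, 0],
    [0, 0, 0],
    [0, 0, 0],
  ],
)

```text
time: 28.82
tool_pos: [0.5987, -0.208, 0.1626]
tcp_rot: [1.2, 1.215, -1.2]
wrist_force: [-0.6, 0.7, -1.8]
width: 0.001
```

```bash
python3 -c "
from h import *
st(); print(finish_job())"
```

```text
t 28.82 p [ 0.599 -0.208  0.163] F [-0.6  0.7 -1.8] w 0.0 q [-0.37  0.24  1.77  0.    1.14  1.18]
[[-0.     1.     0.013]
 [ 0.     0.013 -1.   ]
 [-1.    -0.    -0.   ]]
the job is handed in; nothing more can be done
None
```

The stamped crate is the right-hand one. It now stands on the dispatch line, and the job was handed in at 28.8 s. No verdict came back.

- **Rocking:** I rocked the left crate down to the bench, held it for about a second and let it back flat. No camera could see under either crate as they stood. So I first turned the right crate to about +0.8 rad with low pushes on its walls, then rocked it the same way, and the side camera showed the black ring and cross.
- **Placing:** I pushed the stamped crate back round and across onto the line with low pushes on its right wall.
- **Last check (top camera):** The stamped crate's centre is at (0.603, 0.015), about 1 mm off the line. It is about 0.05 rad off the line's direction, with its handle towards the robot.
- **Other objects:** The left crate's centre measured about 5 mm from where it began, after its rocking. In the last picture it, the sanding block, the jar and the mallet look undisturbed, and the gripper touches nothing.
- **Not as planned:** The first press on the left rail reached about 50 N steady and 70 to 80 N at its peak, above the suggested 5 to 20 N but under the 120 N wrist limit. The second press was about 17 N. I judged both tip angles from pictures and rail contact with the bench, not by measuring them directly.

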